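# Restock the spice caddy from the leaning rack

### The job

Fill the four-pocket steel caddy for service: drop the two spice jars that lean in the rack and the two standing on the counter into the caddy one by one, one jar to a pocket in any order, each standing upright on the pocket's floor with the cap up. The jars are thin glass, so take them with a light grip, lower each right down to the pocket's floor before letting go and do not ram it against the caddy, and leave the other things on the counter where they are.

Things in the scene. Friction and masses are not known exactly. Their poses are not given: they have to be found in the camera images.
- rack: Fixed steel rack, base 120 x 182 mm; origin: centre of its underside, x away from the cook. Two square seats at y = +44 and -44 mm, 50 mm inside, 41 mm deep along their axis, lean back 0.5 rad (29 degrees): their mouths and the jars' caps tip to the rack's +x. The jars stand out by about 65 mm and come out along their own leaning axis. Highest wall edge about 80 mm above the counter.
- caddy: Fixed steel caddy, base 128 (x) x 160 (y) mm, 54 mm high; origin: centre of its underside. Four open-topped square pockets, 56 mm inside, two columns at y = +-45 mm and two rows at x = -+29.5 mm, with a gap between the columns. Empty at the start.
- pocket_1 (a point): Centre of the floor of the caddy's -x +y pocket (7 mm above the counter); axes as the caddy's. The pocket is square, 56 mm inside, walls 3 mm thick, its rim 47 mm above this point.
- pocket_2 (a point): Centre of the floor of the caddy's -x -y pocket (7 mm above the counter); axes as the caddy's. The pocket is square, 56 mm inside, walls 3 mm thick, its rim 47 mm above this point.
- pocket_3 (a point): Centre of the floor of the caddy's +x +y pocket (7 mm above the counter); axes as the caddy's. The pocket is square, 56 mm inside, walls 3 mm thick, its rim 47 mm above this point.
- pocket_4 (a point): Centre of the floor of the caddy's +x -y pocket (7 mm above the counter); axes as the caddy's. The pocket is square, 56 mm inside, walls 3 mm thick, its rim 47 mm above this point.
- jar_a: Glass spice jar with a screw cap, 46 mm diameter, 106 mm tall, about 0.11 kg; cap 45 mm diameter on its top 20 mm. Origin: centre of its underside; z: up along the jar to the cap. Starts leaning in one of the rack's seats.
- jar_b: Glass spice jar with a screw cap, 46 mm diameter, 106 mm tall, about 0.11 kg; cap 45 mm diameter on its top 20 mm. Origin: centre of its underside; z: up along the jar to the cap. Starts leaning in one of the rack's seats.
- jar_c: Glass spice jar with a screw cap, 46 mm diameter, 106 mm tall, about 0.11 kg; cap 45 mm diameter on its top 20 mm. Origin: centre of its underside; z: up along the jar to the cap. Starts upright on the counter between rack and caddy.
- jar_d: Glass spice jar with a screw cap, 46 mm diameter, 106 mm tall, about 0.11 kg; cap 45 mm diameter on its top 20 mm. Origin: centre of its underside; z: up along the jar to the cap. Starts upright on the counter between rack and caddy.
- ramekin: Bystander: white ramekin, 70 mm diameter, 42 mm high; origin: centre of its underside.
- cup: Bystander: stone-grey cup, 68 mm diameter, 62 mm high; origin: centre of its underside.
- squeeze_bottle: Bystander: squeeze bottle with a nozzle, 48 mm diameter, 150 mm high; origin: centre of its underside.
- mill: Bystander: clear mill with a white knob, 51 mm diameter, 174 mm high; origin: centre of its underside.

How it is judged:
At the end, for the whole second after the job is handed in: Each of the four jars stands in a pocket of its own: the centre of its underside within 12 mm of the centre of a pocket's floor, upright within 0.12 rad with the cap up, at rest and released ((distance between jar_a and pocket_1 below 0.012 m or distance between jar_a and pocket_2 below 0.012 m or distance between jar_a and pocket_3 below 0.012 m or distance between jar_a and pocket_4 below 0.012 m) and angle between each of jar_a, jar_b, jar_c, jar_d's own z axis and vertical below 0.12 rad and linear speed of each of jar_a, jar_b, jar_c, jar_d below 0.05 m/s and (distance between jar_b and pocket_1 below 0.012 m or distance between jar_b and pocket_2 below 0.012 m or distance between jar_b and pocket_3 below 0.012 m or distance between jar_b and pocket_4 below 0.012 m) and (distance between jar_c and pocket_1 below 0.012 m or distance between jar_c and pocket_2 below 0.012 m or distance between jar_c and pocket_3 below 0.012 m or distance between jar_c and pocket_4 below 0.012 m) and (distance between jar_d and pocket_1 below 0.012 m or distance between jar_d and pocket_2 below 0.012 m or distance between jar_d and pocket_3 below 0.012 m or distance between jar_d and pocket_4 below 0.012 m)); the robot touches nothing.
It fails at once if a jar gripped or pushed by the fingers with more than 100 N (contact force between the fingers and jar_a above 100 N or contact force between the fingers and jar_b above 100 N or contact force between the fingers and jar_c above 100 N or contact force between the fingers and jar_d above 100 N).
It fails at once if a jar struck or pressed into the caddy with more than 40 N (contact force between any of jar_a, jar_b, jar_c, jar_d and caddy above 40 N).
It fails at once if a jar fell into a pocket from more than about 4 cm (faster than 0.9 m/s) ((linear speed of jar_a above 0.9 m/s and (distance between jar_a and pocket_1 below 0.06 m or distance between jar_a and pocket_2 below 0.06 m or distance between jar_a and pocket_3 below 0.06 m or distance between jar_a and pocket_4 below 0.06 m)) or (linear speed of jar_b above 0.9 m/s and (distance between jar_b and pocket_1 below 0.06 m or distance between jar_b and pocket_2 below 0.06 m or distance between jar_b and pocket_3 below 0.06 m or distance between jar_b and pocket_4 below 0.06 m)) or (linear speed of jar_c above 0.9 m/s and (distance between jar_c and pocket_1 below 0.06 m or distance between jar_c and pocket_2 below 0.06 m or distance between jar_c and pocket_3 below 0.06 m or distance between jar_c and pocket_4 below 0.06 m)) or (linear speed of jar_d above 0.9 m/s and (distance between jar_d and pocket_1 below 0.06 m or distance between jar_d and pocket_2 below 0.06 m or distance between jar_d and pocket_3 below 0.06 m or distance between jar_d and pocket_4 below 0.06 m))).
It fails at once if a bystander moved by more than 30 mm (distance of any of ramekin, cup, squeeze_bottle, mill from where it was at the start of the episode above 0.03 m).
It also fails if it takes over 72 s, if anything falls off the work surface, if the arm or the gripper's body presses on something with over 40 N, if the wrist force passes 120 N, or if a joint passes its speed limit or range.

### The arm

A 6-joint arm with a two-finger parallel gripper is mounted at the origin on a cart in front of the work surface, level with it; the furniture and walls round the work are solid. World frame = base frame: x ahead of the robot, y to its left, z up, the work surface at z = 0. Lengths are in m, angles in rad, forces in N, time in s.
With the tool pointing down it reaches from about 0.35 to 0.975 m from the base axis. Payload 4.9 kg.
Tool frame: the origin (TCP) lies at the very end of the fingers, on their centre line; the grasp point (between the pads) lies 19 mm behind it (ctrl.tcp_to_grasp is the z of the grasp point in the tool frame, in m); z points along the fingers, y is the line along which they close (so a half turn about z gives the same grasp; the last joint's range is limited). The gripper opens to 85 mm and grips with 20 to 120 N. Pads are 22 mm wide; open, the fingers measure 114 mm over their backs; the gripper's body (76 mm by 85 mm) begins 54 mm behind the grasp point. The pads swing forward as they close: fully open they stand 13 mm farther back than shut.
Start: joints at [-1.232, 0.053, 1.613, -0, 1.476, -0.119], TCP at [0.276, -0.561, 0.209] pointing down, gripper open.
Joint ranges: [-3.01, 3.01], [-1.01, 2.22], [0.06, 2.58], [-1.02, 4.17], [0.09, 2.62], [-3.14, 3.14]. Speed limits (rad/s): [2.57, 2.57, 3.14, 3.14, 3.14, 3.14].

### API

Orientations are given as a rotation vector (axis times angle).
In Python, from station import ctrl, eyes, job, nets gives the robot as it stands. The module is installed in compiled form; this text tells all that it offers.
- The arm moves only by the tool jog_arm, never from a script. Its argument "commands" is one flat list of numbers, 7 for each row, row after row: the shift along the tool's x, y, z each as a share of 0.06 m, from -1 to 1, then the turn, a rotation vector about the tool's x, y, z each as a share of 0.1 rad, from -1 to 1, then the finger opening in mm, from 0 to 85.4. In form: [x, y, z, ax, ay, az, grip, x, y, z, ax, ay, az, grip, ...]. A call has 1 to 20 rows; each row shifts and turns the commanded pose from where the row before left it, along the tool's axes as they then stand; what a row does not reach is not made up. A row lasts 1/8 s, in which the tool goes at most 62.5 mm and 10.7 degrees, less where a joint would pass 70% of its speed; a pose out of reach is approached as far as the arm can. A call with a number of a shift or a turn outside -1 to 1 is refused whole. A call with a gripper value outside its range is refused whole. The fingers move at their own pace and stop on an object; "newtons" is the grip in N (left out, the last holds). Time passes only in rows, so rows that do not move let the fingers close. It gives the time, the measured TCP pose, the force, the opening and the grip force at its end, in the units of the state.
- ctrl.get_obs(): the state, without advancing time (a new reading comes with each control period).
- eyes.get_image(name): name is "scene" or "top" or "wrist"; returns a dict with "image" (480x640x3 uint8, red, green, blue), "z_map" (480x640 float32, m along the optical axis (not along the pixel's ray), 0 where there is no reading), "K" (3x3 intrinsics, pixels), "cam_to_world" (4x4, takes a point from camera to world coordinates). Camera axes: x right, y up, looking along -z (the intrinsics and any distortion apply to the point x, -y, -z); pixel columns grow to the right and rows downward; lengths in m; the calibration is good to about 2 mm. A picture is of the moment at which its call begins.
- job.finish_job(): hands the job in; it is judged then, once.
Trained networks look in the newest picture that a camera, given by its name, has taken for a name from the list of things; names that differ only in an ending like _2 or _b are one class to them, and where a whole thing is asked for, a point or a joint stands for the part that bears it (a point fixed in the world has none). Each returns a list of dicts, best first, with "p" (0 to 1); they miss things now and then, are a little off and sometimes report something else, mostly with a low value. They report only what shows in the picture. A call takes as long as a camera call.
- nets.silhouettes(camera, name): "mask" (480x640 bool, what is visible of it) and "bbox" ([left, top, right, bottom] in pixels, round what is visible of it).
The state is a dict: "t": time; "q": joint angles; "dq": joint speeds; "effort": joint torques, N m; "tool_pos": TCP position; "tool_rot": TCP orientation; "contact_force": force on the tool from outside, world axes, zero at the start; "wrist_torque": the same for the moment, N m; "opening": finger opening in m; "grip_force": force on a finger pad.
Only numpy, scipy, OpenCV 4.12 (cv2) and the standard library are available. Lean on these libraries where they do the work, as an engineer would, in place of code of your own. Each camera call takes 0.05 s, during which the arm holds its last target. There are 200 camera calls.

## Working session

There is one attempt and no reset: what is moved stays moved. The work goes in short steps, Python scripts to look and compute and a tool call to move; the robot and the scene stay as the last step left them, time stands still between calls to the robot, and variables do not carry over. Pictures are saved under pics/ and viewed, at most 10 in all, crops included, and the job is handed in when it is done.

Besides the shell and the picture viewer there is one more tool, called after "Call:" as a command line: name --argument value ..., lists and objects as JSON in quotes. jog_arm: Moves the arm, as the interface text tells. Shift numbers are shares of 0.06 m and turn numbers shares of 0.1 rad, none past 1 either way. Its arguments: {"type":"object","properties":{"commands":{"type":"array","items":{"type":"number"}},"newtons":{"type":"number"}},"required":["commands"]}

```bash
mkdir -p pics; cat > h.py <<'E'
import numpy as np, cv2
from station import ctrl, eyes, job, nets
from scipy.spatial.transform import Rotation as R
def cloud(d):
    z=d["z_map"]; K=d["K"]; v,u=np.mgrid[0:480,0:640]
    X=(u-K[0,2])/K[0,0]*z; Y=(v-K[1,2])/K[1,1]*z
    P=np.stack([X,-Y,-z,np.ones_like(z)],-1)@d["cam_to_world"].T
    P=P[...,:3].copy(); P[z<=0]=np.nan
    return P
def save(d,n): cv2.imwrite("pics/"+n,d["image"][...,::-1])
E
python3 - <<'E'
from h import *
o=ctrl.get_obs(); print(o["t"],o["tool_pos"],o["tool_rot"],ctrl.tcp_to_grasp)
for c in ["scene","top"]:
    d=eyes.get_image(c); save(d,c+"0.png"); P=cloud(d)
    print(c,np.round(d["cam_to_world"],3).tolist())
    np.save(c+".npy",P)
    for n in ["rack","caddy","jar_a","ramekin","cup","squeeze_bottle","mill"]:
        for s in nets.silhouettes(c,n):
            if s["p"]<.3: continue
            q=P[s["mask"]]; q=q[~np.isnan(q[:,0])]
            if len(q)<5: continue
            print(c,n,round(s["p"],2),s["bbox"],"med",np.round(np.median(q,0),3),"lo",np.round(np.percentile(q,2,0),3),"hi",np.round(np.percentile(q,98,0),3))
E
```

```text
0.0 [ 0.27600195 -0.55999776  0.20776162] [-3.05761823e+00 -7.12374633e-01  3.18857924e-04] -0.0187
scene [[0.748, -0.351, 0.563, 1.396], [0.663, 0.413, -0.624, -0.844], [-0.014, 0.84, 0.542, 0.796], [0.0, 0.0, 0.0, 1.0]]
scene rack 0.72 [299.9, 187.8, 358.4, 220.0] med [0.485 0.201 0.015] lo [ 0.426  0.13  -0.001] hi [0.528 0.305 0.077]
scene caddy 0.59 [172.4, 245.3, 261.6, 309.3] med [ 0.512 -0.242  0.034] lo [ 0.446 -0.311  0.   ] hi [ 0.577 -0.154  0.056]
scene jar_a 0.84 [262.5, 193.6, 280.5, 233.8] med [0.454 0.008 0.063] lo [ 0.371 -0.004  0.001] hi [0.466 0.12  0.107]
scene jar_a 0.79 [282.9, 208.2, 306.7, 235.1] med [ 0.561 -0.016  0.102] lo [ 0.539 -0.026  0.067] hi [0.579 0.013 0.108]
scene jar_a 0.68 [312.5, 172.4, 336.0, 201.6] med [0.509 0.159 0.101] lo [0.476 0.148 0.058] hi [0.532 0.192 0.129]
scene jar_a 0.56 [330.1, 164.7, 353.8, 193.7] med [0.499 0.249 0.105] lo [0.399 0.237 0.003] hi [0.521 0.409 0.129]
scene ramekin 0.88 [382.9, 229.5, 408.2, 255.3] med [0.751 0.16  0.03 ] lo [0.716 0.133 0.008] hi [0.78  0.201 0.043]
scene ramekin 0.38 [403.7, 169.3, 425.9, 226
[... 1420 characters left out ...]
9, 320.4, 325.0] med [0.437 0.021 0.105] lo [0.416 0.    0.046] hi [0.459 0.041 0.109]
top ramekin 0.69 [220.5, 170.6, 247.0, 200.5] med [0.744 0.169 0.03 ] lo [0.713 0.138 0.011] hi [0.776 0.2   0.043]
top cup 0.69 [381.3, 158.5, 409.4, 189.1] med [ 0.738 -0.206  0.045] lo [ 0.708 -0.236  0.011] hi [ 0.771 -0.175  0.064]
top squeeze_bottle 0.94 [438.9, 177.7, 471.1, 212.3] med [ 0.662 -0.32   0.101] lo [ 0.646 -0.357 -0.001] hi [ 0.696 -0.305  0.143]
top squeeze_bottle 0.31 [381.7, 244.7, 455.6, 300.1] med [ 0.507 -0.235  0.008] lo [ 0.445 -0.306  0.001] hi [ 0.57  -0.153  0.056]
top mill 0.89 [142.9, 184.3, 185.4, 223.2] med [0.692 0.31  0.095] lo [0.678 0.295 0.004] hi [0.72  0.336 0.171]
```

```bash
python3 - <<'E'
from h import *
from scipy.optimize import least_squares
A={c:np.load(c+".npy") for c in ["scene","top"]}
def sel(c,lo,hi):
    q=A[c].reshape(-1,3); q=q[~np.isnan(q[:,0])]
    return q[((q>lo)&(q<hi)).all(1)]
for c in A:
    q=sel(c,[.42,-.34,.048],[.6,-.13,.06])
    r=cv2.minAreaRect(q[:,:2].astype(np.float32)*1000); print(c,"caddy rim",len(q),r)
    for n,(x,y) in dict(c=(.551,0),d=(.438,.02)).items():
        q=sel(c,[x-.04,y-.04,.1],[x+.04,y+.04,.115])
        print(c,"jar",n,len(q),cv2.minEnclosingCircle(q[:,:2].astype(np.float32)*1000),q[:,2].mean(), np.round((q.min(0)+q.max(0))/2,4))
    q=sel(c,[.38,.1,.004],[.56,.32,.09]); print(c,"rack",cv2.minAreaRect(q[:,:2].astype(np.float32)*1000))
# leaning jars: fit cylinder, radius .023, top end at 106mm; both cameras' points
for n,(x,y) in dict(a=(.492,.17),b=(.481,.256)).items():
    for cs in (["scene"],["top"],["scene","top"]):
        q=np.vstack([sel(c,[x-.06,y-.032,.085],[x+.07,y+.03,.14]) for c in cs])
        def sd(p):
            a=np.array([p[3],p[4],1]); a/=np.linalg.norm(a)
            d=q-p[:3]; h=d@a; rr=np.linalg.norm(d-h[:,None]*a,axis=1)-.0228
            return np.where((h>0)&(rr>0),np.hypot(h,rr),np.maximum(h,rr)),a
        best=None
        s=least_squares(lambda p:sd(p)[0],[x+.02,y,.12,.54,0],loss="soft_l1",f_scale=.002)
        a=sd(s.x)[1]; print(n,cs,len(q),"top",np.round(s.x[:3],4),"axis",np.round(a,3),"lean",np.arccos(a[2]),"yaw",np.arctan2(a[1],a[0]),"rms",np.median(abs(sd(s.x)[0])))
t=cv2.imread("pics/top0.png")[150:350,130:490]; s=cv2.imread("pics/scene0.png")[150:350,150:450]
cv2.imwrite("pics/c1.png",np.vstack([cv2.resize(t,(720,400))[:300],cv2.resize(s,(720,480))[:300]]))
E
```

```text
scene caddy rim 644 ((511.5965881347656, -231.52976989746094), (155.61654663085938, 131.81080627441406), 86.30638122558594)
scene jar c 167 ((565.96533203125, 8.657559394836426), 37.282981872558594) 0.10496641746608411 [0.5621 0.0059 0.105 ]
scene jar d 134 ((440.1081237792969, 18.018571853637695), 26.619977951049805) 0.10542635160518112 [0.4408 0.0179 0.1049]
scene rack ((493.03314208984375, 219.86892700195312), (204.7192840576172, 125.26531219482422), 74.67674255371094)
top caddy rim 667 ((509.4739990234375, -231.24986267089844), (153.3715057373047, 125.54042053222656), 85.86506652832031)
top jar c 394 ((573.0451049804688, -0.04632057249546051), 41.931209564208984) 0.10484743859605786 [5.613e-01 2.000e-04 1.060e-01]
top jar d 374 ((438.58154296875, 20.846813201904297), 22.357036590576172) 0.10533483235848347 [0.4384 0.021  0.1056]
top rack ((469.2109375, 209.37100219726562), (210.42286682128906, 176.83798217773438), 89.3016586303711)
a ['scene'] 307 top [0.5164 0.177  0.1205] axis [0.513 0.074 0.855] lean 0.5443021423971122 yaw 0.14288201363853395 rms 0.0013319970535279285
a ['top'] 629 top [0.5156 0.1765 0.1198] axis [0.51  0.069 0.857] lean 0.5404519389008205 yaw 0.13523118424323316 rms 0.0007450972664809492
a ['scene', 'top'] 936 top [0.5157 0.1767 0.12  ] axis [0.508 0.072 0.858] lean 0.5388551603237627 yaw 0.1399584342049454 rms 0.0009391275452972519
b ['scene'] 272 top [0.5036 0.2643 0.1211] axis [0.482 0.072 0.873] lean 0.5084593500770236 yaw 0.14790621517929134 rms 0.0013842455941722393
b ['top'] 635 top [0.5031 0.264  0.1196] axis [0.512 0.075 0.856] lean 0.5434107695586546 yaw 0.14471071587130613 rms 0.0007901243649174362
b ['scene', 'top'] 907 top [0.5032 0.2642 0.12  ] axis [0.507 0.078 0.859] lean 0.5380051742661014 yaw 0.15184413282445405 rms 0.0009499169731776323
```

View pics/top0.png

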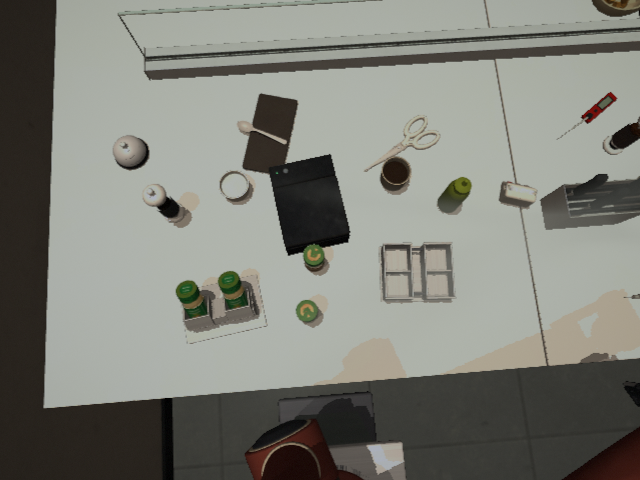

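The top view shows the rack with the two leaning jars at lower left (190–232, 285–300), jar c at (314,257) right beside a dark box (310,200), jar d at (307,310), and the caddy at (417,271). I still need jar c and the box measured separately, plus a move planner.

```bash
cat >> h.py <<'E'
def fr(yaw,lean=0.):
    "tool frame: z along -axis leaning to +x' by lean, x along yaw"
    return R.from_euler("z",yaw)*R.from_euler("y",lean)*R.from_euler("x",np.pi)
def plan(steps, p=None, r=None):
    """steps: list of (pos|None, rot|None, n rows|None, grip); prints rows from current pose"""
    o=ctrl.get_obs(); p=o["tool_pos"].copy() if p is None else p; r=R.from_rotvec(o["tool_rot"]) if r is None else r
    print("t",round(o["t"],2),"q",np.round(o["q"],2))
    for pos,rot,n,g in steps:
        pos=p if pos is None else np.array(pos,float); rot=r if rot is None else rot
        dr=(r.inv()*rot).as_rotvec()
        m=int(np.ceil(max(np.linalg.norm(pos-p)/.055,np.linalg.norm(dr)/.095,1))); n=max(n or 1,m)
        w=dr/n
        for i in range(n):
            sh=r.inv().apply((pos-p)/(n-i))/.06
            row=np.round(np.r_[sh,w/.1],2)+0.
            p=p+r.apply(row[:3]*.06); r=r*R.from_rotvec(row[3:]*.1)
            print(",".join("%g"%x for x in row)+",%g,"%g)
    print("end",np.round(p,4),np.round(r.as_matrix(),3).tolist())
    return p,r
E
python3 - <<'E'
from h import *
P=np.load("top.npy"); I=cv2.imread("pics/top0.png")
b=P[185:240,285:345].reshape(-1,3); print("box z",np.nanpercentile(b[:,2],[5,50,95]))
q=P[160:262,265:350].reshape(-1,3); k=I[160:262,265:350].reshape(-1,3).max(1)<45
bq=q[k&(q[:,2]>.03)]; print("box x,y",np.nanpercentile(bq,[1,99],0))
r=cv2.minAreaRect(bq[:,:2].astype(np.float32)*1000);print(np.round(cv2.boxPoints(r)))
s=(slice(243,275),slice(300,328)); q=P[s].reshape(-1,3); k=(I[s].reshape(-1,3).max(1)>55)&(q[:,2]>.1)
c=q[k]; print("jar c",len(c),cv2.minEnclosingCircle(c[:,:2].astype(np.float32)*1000),c.min(0),c.max(0))
print(fr(-.07).as_matrix())
plan([((.4385,.0205,.195),fr(.0),None,66),((.4385,.0205,.063),None,None,66),])
E
```

```text
box z [0.09554305 0.09948719 0.10240691]
box x,y [[ 0.57756355 -0.07627995  0.04492657]
 [ 0.76625998  0.07342254  0.1035355 ]]
[[574.  57.]
 [593. -84.]
 [782. -58.]
 [763.  83.]]
jar c 340 ((554.4973754882812, -3.125338077545166), 22.255647659301758) [ 0.53310235 -0.02492299  0.10103166] [0.57650692 0.01803187 0.11188351]
[[ 9.97551000e-01 -6.99428473e-02 -8.56552841e-18]
 [-6.99428473e-02 -9.97551000e-01 -1.22164764e-16]
 [-7.70371978e-34  1.22464680e-16 -1.00000000e+00]]
t 0.8 q [-1.23  0.05  1.61 -0.    1.48 -0.12]
0.61,-0.68,0.02,0,0,0.42,66,
0.58,-0.71,0.02,0,0,0.42,66,
0.55,-0.73,0.02,0,0,0.42,66,
0.52,-0.75,0.02,0,0,0.42,66,
0.49,-0.77,0.02,0,0,0.42,66,
0.45,-0.79,0.02,0,0,0.42,66,
0.42,-0.81,0.02,0,0,0.42,66,
0.39,-0.83,0.02,0,0,0.42,66,
0.35,-0.85,0.02,0,0,0.42,66,
0.31,-0.86,0.03,0,0,0.42,66,
0.28,-0.87,0.02,0,0,0.42,66,
0,0,0.73,0,0,0,66,
0,0,0.74,0,0,0,66,
0,0,0.73,0,0,0,66,
end [0.4383 0.0205 0.0632] [[1.0, -0.004, 0.0], [-0.004, -1.0, -0.0], [0.0, 0.0, -1.0]]
```

View pics/c1.png

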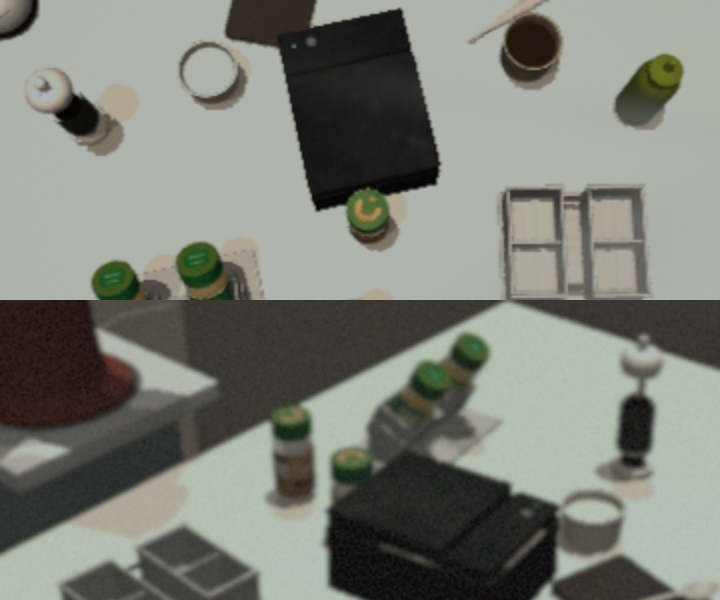

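The crop shows the box top at about 0.10 m, with jar c about 5 mm in front of its near edge. The fingers must close along that edge, yaw about 0.13. Jar d stands free, so I take it first.

Call:
jog_arm --commands '[0.61,-0.68,0.02,0,0,0.42,66,0.58,-0.71,0.02,0,0,0.42,66,0.55,-0.73,0.02,0,0,0.42,66,0.52,-0.75,0.02,0,0,0.42,66,0.49,-0.77,0.02,0,0,0.42,66,0.45,-0.79,0.02,0,0,0.42,66,0.42,-0.81,0.02,0,0,0.42,66,0.39,-0.83,0.02,0,0,0.42,66,0.35,-0.85,0.02,0,0,0.42,66,0.31,-0.86,0.03,0,0,0.42,66,0.28,-0.87,0.02,0,0,0.42,66,0,0,0,0,0,0,66,0,0,0.73,0,0,0,66,0,0,0.74,0,0,0,66,0,0,0.73,0,0,0,66,0,0,0,0,0,0,66,0,0,0,0,0,0,66]' --newtons 30

```text
t: 2.92
tool_pos: [0.4395, 0.0198, 0.065]
tool_rot: [3.141, -0.008, 0.004]
contact_force: [-0.3, 0.4, 0.0]
opening: 0.0661
grip_force: 0.0
```

Call:
jog_arm --commands '[0,0,0,0,0,0,38,0,0,0,0,0,0,38,0,0,0,0,0,0,38,0,0,0,0,0,0,38,0,0,-0.3,0,0,0,38,0,0,-0.5,0,0,0,38,0,0,0,0,0,0,38]' --newtons 30

```text
t: 3.8
tool_pos: [0.4405, 0.0203, 0.1141]
tool_rot: [3.141, -0.006, 0.01]
contact_force: [-1.2, 0.4, -1.5]
opening: 0.0441
grip_force: 31.1
```

```bash
python3 - <<'E'
from h import *
C=np.array([.5105,-.2314]); y=-.0685; M=np.array([[np.cos(y),-np.sin(y)],[np.sin(y),np.cos(y)]])
for i,(a,b) in enumerate([(-.0295,.045),(-.0295,-.045),(.0295,.045),(.0295,-.045)]): print(i+1,np.round(C+M@[a,b],4))
p=C+M@[-.0295,-.045]
o=ctrl.get_obs();print(o["opening"],o["tool_pos"])
x0,y0,_=o["tool_pos"]
plan([((x0,y0,.185),None,None,38),((*p,.185),fr(y),None,38)])
E
```

```text
1 [ 0.4841 -0.1845]
2 [ 0.478  -0.2743]
3 [ 0.543  -0.1885]
4 [ 0.5369 -0.2783]
0.04413566147517416 [0.44052671 0.02028009 0.11409386]
t 3.8 q [-0.12 -0.34  2.13 -0.    1.35  1.45]
0,0,-0.59,0,0,0,38,
0.01,0,-0.59,0,0,0,38,
0.11,0.82,0,0,-0.01,0.11,38,
0.12,0.82,0,0,-0.01,0.11,38,
0.12,0.81,0,0,-0.01,0.11,38,
0.13,0.81,0,0,-0.01,0.11,38,
0.14,0.81,0,0,-0.01,0.11,38,
0.16,0.82,0,0,-0.01,0.11,38,
end [ 0.4782 -0.2744  0.1853] [[0.998, -0.07, 0.0], [-0.07, -0.998, -0.001], [0.0, 0.001, -1.0]]
```

Call:
jog_arm --commands '[0,0,-0.59,0,0,0,38,0.01,0,-0.59,0,0,0,38,0.1,0.82,0,0,-0.01,0.11,38,0.11,0.82,0,0,-0.01,0.11,38,0.12,0.81,0,0,-0.01,0.11,38,0.12,0.81,0,0,-0.01,0.11,38,0.13,0.81,0,0,-0.01,0.11,38,0.14,0.82,0,0,-0.01,0.11,38,0,0,0,0,0,0,38,0,0,0,0,0,0,38]'

```text
t: 5.05
tool_pos: [0.4722, -0.2735, 0.1804]
tool_rot: [-3.138, 0.111, 0.012]
contact_force: [0.3, 0.3, -0.9]
opening: 0.0439
grip_force: 31.3
```

```bash
python3 - <<'E'
from h import *
d=eyes.get_image("top"); P=cloud(d); save(d,"top1.png"); 
s=eyes.get_image("scene"); 
a=cv2.resize(d["image"][200:330,350:500],(450,390)); b=cv2.resize(s["image"][190:330,130:310],(450,350))
cv2.imwrite("pics/c2.png",np.hstack([a[:350],b])[...,::-1][:, :800])
Q=cloud(s)
q=Q.reshape(-1,3); q=q[((q>[.43,-.32,.09])&(q<[.53,-.22,.165])).all(1)]
for z in np.arange(.09,.165,.012):
    k=q[abs(q[:,2]-z)<.006]; print(round(z,3),len(k),np.round(k.min(0),3),np.round(k.max(0),3)) if len(k) else 0
o=ctrl.get_obs(); print(o["tool_pos"],o["tool_rot"],o["contact_force"])
E
```

```text
0.114 20 [ 0.463 -0.296  0.116] [ 0.495 -0.256  0.12 ]
0.126 93 [ 0.462 -0.296  0.12 ] [ 0.499 -0.255  0.132]
0.138 97 [ 0.46  -0.298  0.132] [ 0.499 -0.253  0.144]
0.15 98 [ 0.464 -0.297  0.144] [ 0.499 -0.252  0.156]
0.162 74 [ 0.464 -0.296  0.156] [ 0.5   -0.258  0.165]
[ 0.47255698 -0.27294347  0.18109839] [-3.1388031   0.10841849  0.01084576] [-0.38776086  0.48689915 -1.32759516]
```

View pics/c2.png

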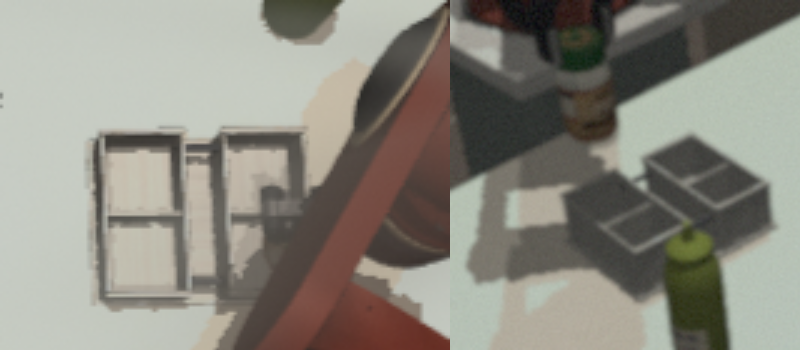

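Jar d hangs upright over the caddy. Next I fit its axis and refine the caddy walls.

```bash
cat >> h.py <<'E'
from scipy.optimize import least_squares
def jarfit(lo,hi,x0,cam="scene",r=.023):
    "vertical cylinder fit to the points in a box"
    d=eyes.get_image(cam); q=cloud(d).reshape(-1,3); q=q[((q>lo)&(q<hi)).all(1)]
    f=lambda p: np.hypot(q[:,0]-p[0]-p[2]*(q[:,2]-.1),q[:,1]-p[1]-p[3]*(q[:,2]-.1))-r
    s=least_squares(f,[*x0,0,0],loss="soft_l1",f_scale=.0015); print("jar",len(q),np.round(s.x,4),"res",np.median(abs(f(s.x))))
    return s.x
E
python3 - <<'E'
from h import *
jarfit([.43,-.32,.09],[.53,-.22,.15],[.475,-.274])
# caddy: rim points vs model of walls, both first images
def model(q,p):
    c,s=np.cos(p[2]),np.sin(p[2]); x=(q[:,0]-p[0])*c+(q[:,1]-p[1])*s; y=-(q[:,0]-p[0])*s+(q[:,1]-p[1])*c
    wx=np.min([abs(x-k) for k in (-59,0,59)],0); wy=np.min([abs(y-k) for k in (-74.5,-15.5,15.5,74.5)],0)
    return np.minimum(wx,wy)
for c in ["scene","top"]:
    q=np.load(c+".npy").reshape(-1,3); q=q[((q>[.42,-.34,.050])&(q<[.6,-.13,.06])).all(1)]*1000
    best=min((least_squares(lambda p:model(q,p),[x,y,-.07],loss="soft_l1",f_scale=2,x_scale=[1,1,.01]) for x in (506,510,514) for y in (-235,-231,-228)),key=lambda s:s.cost)
    print(c,best.x,np.median(model(q,best.x)))
plan([((.478,-.2743,.125),fr(-.0685),None,38)])
E
```

```text
jar 252 [ 0.4703 -0.271   0.0595 -0.0322] res 0.000999672853516563
scene [ 5.12102652e+02 -2.31775452e+02 -7.28249266e-02] 1.0895783564864274
top [ 5.08668126e+02 -2.30584690e+02 -7.22475802e-02] 0.899597971874563
t 5.2 q [-0.66 -0.11  1.82 -0.    1.44  0.98]
0.05,0.01,0.47,0,0.03,0,38,
0.04,0.01,0.47,0,0.03,0,38,
end [ 0.4777 -0.2744  0.125 ] [[0.998, -0.069, -0.0], [-0.069, -0.998, 0.0], [-0.001, -0.0, -1.0]]
```

Call:
jog_arm --commands '[0.05,0.01,0.47,0,0.03,0,38,0.04,0.01,0.46,0,0.03,0,38,0,0,0,0,0,0,38,0,0,0,0,0,0,38]'

```text
t: 5.7
tool_pos: [0.4784, -0.2755, 0.1273]
tool_rot: [3.139, -0.109, 0.002]
contact_force: [0.9, -0.6, -1.5]
opening: 0.0434
grip_force: 31.4
```

```bash
python3 - <<'E'
from h import *
o=ctrl.get_obs(); print(o["tool_pos"],fr(-.07).inv()*R.from_rotvec(o["tool_rot"]) and (fr(-.07).inv()*R.from_rotvec(o["tool_rot"])).as_rotvec(),o["contact_force"])
jarfit([.44,-.32,.08],[.53,-.22,.11],[.475,-.274])
E
```

```text
[ 0.47841819 -0.27554701  0.12728384] [-0.00109398  0.00127002 -0.00061048] [ 0.86895268 -0.60542226 -1.48656112]
jar 232 [ 0.4791 -0.2757  0.0018 -0.0152] res 0.0010143038377601853
```

Call:
jog_arm --commands '[0,-0.01,0.2,0,0,0,38,0,0,0.2,0,0,0,38,0,0,0.2,0,0,0,38,0,0,0.15,0,0,0,38,0,0,0.1,0,0,0,38,0,0,0,0,0,0,38]'

```text
t: 6.5
tool_pos: [0.4776, -0.2749, 0.0744]
tool_rot: [-3.139, 0.11, 0.001]
contact_force: [0.1, 0.3, -1.1]
opening: 0.0438
grip_force: 31.4
```

Call:
jog_arm --commands '[0,0,0.03,0,0,0,38,0,0,0,0,0,0,38,0,0,0,0,0,0,60,0,0,0,0,0,0,60,0,0,0,0,0,0,60,0,0,0,0,0,0,60]'

```text
t: 7.25
tool_pos: [0.478, -0.2752, 0.0734]
tool_rot: [3.139, -0.11, 0.0]
contact_force: [0.2, 0.2, -0.4]
opening: 0.0602
grip_force: 0.0
```

```bash
python3 - <<'E'
from h import *
o=ctrl.get_obs(); x,y,z=o["tool_pos"]; print(z)
c=(.5535,-.003); f=fr(.134)
plan([((x,y,.19),None,None,66),((*c,.19),f,None,66),((*c,.064),f,None,66)])
E
```

```text
0.07340104762668781
t 7.25 q [-0.66  0.    1.9  -0.    1.24  0.98]
0,0,-0.65,0,0,0,66,
0,0,-0.65,0,0,0,66,
0,0,-0.64,0,0,0,66,
0.16,-0.77,0,0,0,-0.34,66,
0.18,-0.76,0,0,0,-0.34,66,
0.21,-0.76,0,0,0,-0.34,66,
0.23,-0.75,0,0,0,-0.34,66,
0.26,-0.74,0,0,0,-0.34,66,
0.28,-0.73,0,0,0,-0.34,66,
0,0,0.7,0,0,0,66,
0,0,0.7,0,0,0,66,
0,0,0.7,0,0,0,66,
end [ 0.5533 -0.003   0.0637] [[0.991, 0.133, 0.0], [0.133, -0.991, -0.0], [0.0, 0.0, -1.0]]
```

Call:
jog_arm --commands '[0,0,-0.65,0,0,0,60,0,0,-0.65,0,0,0,60,0,0,-0.64,0,0,0,66,0.16,-0.77,0,0,0,-0.34,66,0.18,-0.76,0,0,0,-0.34,66,0.21,-0.76,0,0,0,-0.34,66,0.23,-0.75,0,0,0,-0.34,66,0.26,-0.74,0,0,0,-0.34,66,0.28,-0.73,0,0,0,-0.34,66,0,0,0,0,0,0,66,0,0,0,0,0,0,66]'

```text
t: 8.62
tool_pos: [0.5531, -0.0032, 0.1895]
tool_rot: [3.134, 0.21, -0.001]
contact_force: [-0.1, 0.1, 0.1]
opening: 0.0663
grip_force: 0.0
```

```bash
python3 - <<'E'
from h import *
o=ctrl.get_obs(); print(o["tool_pos"])
jarfit([.44,-.32,.06],[.53,-.22,.105],[.475,-.274])
c=(.5535,-.003); f=fr(.134)
plan([((*c,.064),f,None,66)])
E
```

```text
[ 0.55308905 -0.00317756  0.18951251]
jar 339 [ 0.4769 -0.2738 -0.0446  0.0135] res 0.0012140088644912693
t 8.68 q [-0.14 -0.11  1.8  -0.    1.45  1.3 ]
0,0,0.7,0,0,0,66,
0,-0.01,0.7,0,0,0,66,
0.01,0,0.69,0,0,0,66,
end [ 0.5535 -0.0031  0.0641] [[0.991, 0.133, -0.0], [0.133, -0.991, -0.001], [-0.0, 0.001, -1.0]]
```

Call:
jog_arm --commands '[0,0,0.7,0,0,0,66,0,-0.01,0.7,0,0,0,66,0.01,0,0.67,0,0,0,66,0,0,0,0,0,0,66,0,0,0,0,0,0,66,0,0,0,0,0,0,38,0,0,0,0,0,0,38,0,0,0,0,0,0,38,0,0,0,0,0,0,38]' --newtons 30

```text
t: 9.8
tool_pos: [0.5558, -0.0026, 0.0683]
tool_rot: [3.133, 0.21, 0.007]
contact_force: [-1.3, -1.0, 6.6]
opening: 0.0439
grip_force: 30.7
```

```bash
python3 - <<'E'
from h import *
o=ctrl.get_obs(); x,y,z=o["tool_pos"]; print(z,o["opening"])
plan([((x,y,.19),None,None,38),((.5365,-.278,.19),fr(-.0705),None,38),((.5365,-.278,.125),fr(-.0705),None,38)])
E
```

```text
0.06825588107920347 0.043910563452689226
t 9.8 q [-0.14  0.02  1.9  -0.    1.22  1.3 ]
0,0,-0.68,0,0,0,38,
0,0,-0.67,0,0,0,38,
0.01,0,-0.68,0,0,0,38,
-0.16,0.75,0,0,-0.01,0.34,38,
-0.13,0.76,0,0,-0.01,0.34,38,
-0.1,0.76,0,0,-0.01,0.34,38,
-0.08,0.76,0,0,-0.01,0.34,38,
-0.05,0.77,0,0,-0.01,0.34,38,
-0.03,0.76,0.01,0,-0.01,0.34,38,
0,0,0.54,0.01,0.01,0,38,
0.01,0,0.54,0.01,0.01,0,38,
end [ 0.5368 -0.2778  0.125 ] [[0.998, -0.07, 0.001], [-0.07, -0.998, 0.0], [0.001, -0.001, -1.0]]
```

Call:
jog_arm --commands '[0,0,-0.3,0,0,0,38,0,0,-0.7,0,0,0,38,0,0,-1,0,0,0,38,0,0,0,0,0,0,38,-0.16,0.75,0,0,-0.01,0.34,38,-0.13,0.76,0,0,-0.01,0.34,38,-0.1,0.76,0,0,-0.01,0.34,38,-0.08,0.76,0,0,-0.01,0.34,38,-0.05,0.77,0,0,-0.01,0.34,38,-0.03,0.76,0.01,0,-0.01,0.34,38,0,0,0,0,0,0,38,0,0,0.52,0.01,0.01,0,38,0.01,0,0.52,0.01,0.01,0,38,0,0,0,0,0,0,38,0,0,0,0,0,0,38]'

```text
t: 11.68
tool_pos: [0.5349, -0.2772, 0.1236]
tool_rot: [-3.139, 0.109, 0.005]
contact_force: [-0.2, -0.1, -0.1]
opening: 0.0435
grip_force: 31.3
```

```bash
python3 - <<'E'
from h import *
o=ctrl.get_obs(); print(o["tool_pos"])
jarfit([.512,-.32,.07],[.59,-.22,.112],[.5365,-.278])
plan([((.5365,-.278,.0775),fr(-.0705),4,38)])
E
```

```text
[ 0.53485552 -0.27721112  0.12355139]
jar 330 [ 0.5351 -0.2776  0.0079 -0.0145] res 0.001021427158256722
t 11.72 q [-0.6   0.07  1.74 -0.    1.33  1.04]
0.01,0,0.2,0,0,0,38,
0,0,0.19,0,0,0,38,
0.01,0,0.2,0,0,0,38,
0,0,0.19,0,0,0,38,
end [ 0.5364 -0.2777  0.0775] [[0.998, -0.069, -0.002], [-0.069, -0.998, 0.0], [-0.002, -0.0, -1.0]]
```

Call:
jog_arm --commands '[0.04,0.01,0,0,0,0,38,0,0,0.2,0,0,0,38,0,0,0.2,0,0,0,38,0,0,0.2,0,0,0,38,0,0,0.15,0,0,0,38,0,0,0.03,0,0,0,38,0,0,0,0,0,0,38,0,0,0,0,0,0,38]'

```text
t: 12.72
tool_pos: [0.5365, -0.2784, 0.0757]
tool_rot: [-3.138, 0.11, 0.006]
contact_force: [-0.1, 0.2, -1.1]
opening: 0.0435
grip_force: 31.3
```

Call:
jog_arm --commands '[0,0,0.02,0,0,0,38,0,0,0.02,0,0,0,38,0,0,0,0,0,0,38]'

```text
t: 13.1
tool_pos: [0.5376, -0.2786, 0.0755]
tool_rot: [-3.139, 0.11, 0.003]
contact_force: [-0.8, 1.6, 7.0]
opening: 0.0437
grip_force: 32.0
```

Floor reached (7 N). I release, then go to the leaning jars.

Call:
jog_arm --commands '[0,0,0,0,0,0,60,0,0,0,0,0,0,60,0,0,0,0,0,0,60,0,0,-0.4,0,0,0,60,0,0,-0.8,0,0,0,60,0,0,-0.8,0,0,0,60,0,0,0,0,0,0,60]'

```text
t: 13.98
tool_pos: [0.5396, -0.2803, 0.1993]
tool_rot: [3.136, -0.11, 0.007]
contact_force: [-0.5, 0.2, 0.2]
opening: 0.0601
grip_force: 0.0
```

```bash
python3 - <<'E'
from h import *
o=ctrl.get_obs(); x,y,z=o["tool_pos"]; print(z)
jarfit([.512,-.32,.07],[.59,-.22,.105],[.5375,-.278])
jarfit([.44,-.32,.06],[.505,-.22,.105],[.475,-.274])
# top centre & axis of jar a; grasp 24 mm below top
T=np.array([.5157,.1767,.120]); f=fr(.145,.535); a=-f.as_matrix()[:,2]; print(a)
g=T-.024*a; tcp=g-.0187*a; print(g,tcp)
np.save("a.npy",np.r_[tcp,a])
plan([(tcp+.10*a,f,None,64)])
E
```

```text
0.1993279898242714
jar 276 [ 0.5365 -0.2776 -0.045   0.0183] res 0.0009645984233210315
jar 231 [ 0.4777 -0.2738  0.0007  0.0171] res 0.0013626829222640122
[0.50449072 0.07366817 0.86026863]
[0.50359222 0.17493196 0.09935355] [0.49415825 0.17355437 0.08326653]
t 14.07 q [-0.6   0.02  1.67 -0.    1.45  1.04]
-0.05,-0.85,0.05,-0.07,-0.59,-0.23,64,
-0.02,-0.85,0.04,-0.07,-0.59,-0.23,64,
0,-0.85,0.04,-0.07,-0.59,-0.23,64,
0.02,-0.85,0.03,-0.07,-0.59,-0.23,64,
0.04,-0.85,0.02,-0.07,-0.59,-0.23,64,
0.06,-0.85,0.01,-0.07,-0.59,-0.23,64,
0.08,-0.85,0,-0.07,-0.59,-0.23,64,
0.1,-0.85,-0.01,-0.07,-0.59,-0.23,64,
0.12,-0.84,-0.01,-0.07,-0.59,-0.23,64,
end [0.5443 0.1807 0.1692] [[0.851, 0.143, -0.505], [0.121, -0.99, -0.077], [-0.511, 0.005, -0.859]]
```

Call:
jog_arm --commands '[-0.05,-0.85,0.05,-0.07,-0.59,-0.23,64,-0.02,-0.85,0.04,-0.07,-0.59,-0.23,64,0,-0.85,0.04,-0.07,-0.59,-0.23,64,0.02,-0.85,0.03,-0.07,-0.59,-0.23,64,0.04,-0.85,0.02,-0.07,-0.59,-0.23,64,0.06,-0.85,0.01,-0.07,-0.59,-0.23,64,0.08,-0.85,0,-0.07,-0.59,-0.23,64,0.1,-0.85,-0.01,-0.07,-0.59,-0.23,64,0.12,-0.84,-0.01,-0.07,-0.59,-0.23,64,0,0,0,0,0,0,64,0,0,0,0,0,0,64,0,0,0,0,0,0,64]'

```text
t: 15.58
tool_pos: [0.5439, 0.1797, 0.1687]
tool_rot: [2.981, 0.21, -0.821]
contact_force: [0.1, 0.6, 0.3]
opening: 0.0641
grip_force: 0.0
```

```bash
python3 - <<'E'
from h import *
o=ctrl.get_obs(); print(o["tool_pos"],np.round(R.from_rotvec(o["tool_rot"]).as_matrix(),3).tolist())
A=np.load("a.npy"); plan([(A[:3],fr(.145,.535),4,64)])
d=eyes.get_image("scene"); e=eyes.get_image("wrist")
cv2.imwrite("pics/c3.png",np.hstack([cv2.resize(d["image"][100:250,230:430],(400,300)),cv2.resize(e["image"],(400,300))])[...,::-1])
E
```

```text
[0.5439208  0.17972079 0.16874158] [[0.85, 0.142, -0.507], [0.119, -0.99, -0.076], [-0.512, 0.004, -0.859]]
t 15.57 q [0.18 0.34 1.43 0.02 1.91 1.61]
0,-0.01,0.41,0.01,0.01,-0.01,64,
0,0,0.41,0.01,0.01,-0.01,64,
0.01,0,0.42,0.01,0.01,-0.01,64,
0,-0.01,0.41,0.01,0.01,-0.01,64,
end [0.4942 0.1736 0.0833] [[0.852, 0.143, -0.504], [0.124, -0.99, -0.072], [-0.509, -0.001, -0.861]]
```

View pics/c3.png

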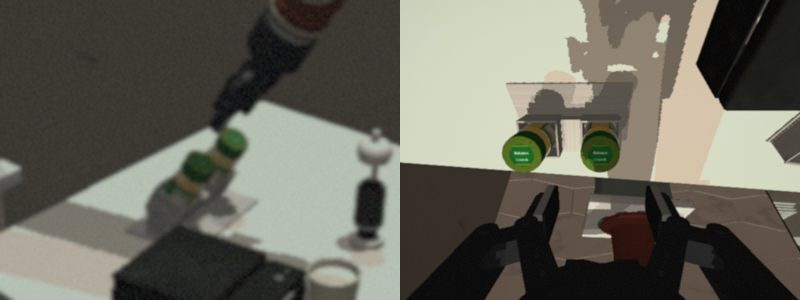

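The wrist view shows the fingers centred on jar a (600,150), and the scene view shows the hand aligned along the leaning axis.

Call:
jog_arm --commands '[0,-0.01,0.41,0.01,0.01,-0.01,64,0,0,0.41,0.01,0.01,-0.01,64,0.01,0,0.42,0.01,0.01,-0.01,64,0,-0.01,0.38,0.01,0.01,-0.01,64,0,0,0,0,0,0,64,0,0,0,0,0,0,64,0,0,0,0,0,0,64]'

```text
t: 16.55
tool_pos: [0.4967, 0.1748, 0.0865]
tool_rot: [2.989, 0.217, -0.812]
contact_force: [-0.4, 0.6, -0.2]
opening: 0.0642
grip_force: 0.0
```

Call:
jog_arm --commands '[0,0,0,0,0,0,38,0,0,0,0,0,0,38,0,0,0,0,0,0,38,0,0,0,0,0,0,38]' --newtons 30

```text
t: 17.05
tool_pos: [0.4962, 0.1749, 0.0862]
tool_rot: [2.988, 0.218, -0.814]
contact_force: [2.1, 0.3, 5.9]
opening: 0.0441
grip_force: 30.7
```

Call:
jog_arm --commands '[0,0,-0.1,0,0,0,38,0,0,-0.2,0,0,0,38,0,0,-0.3,0,0,0,38,0,0,-0.4,0,0,0,38,0,0,-0.4,0,0,0,38,0,0,0,0,0,0,38]'

```text
t: 17.8
tool_pos: [0.54, 0.1812, 0.1601]
tool_rot: [2.99, 0.217, -0.808]
contact_force: [0.6, -0.8, -1.1]
opening: 0.0439
grip_force: 30.7
```

```bash
python3 - <<'E'
from h import *
o=ctrl.get_obs(); p=o["tool_pos"]; print(p,o["opening"])
f=fr(-.0705); q=(.4836,-.1843)
plan([(p+[.02,0,.055],None,None,38),((.515,.06,.215),R.from_euler("z",.06)*R.from_euler("y",.2)*R.from_euler("x",np.pi),None,38),((*q,.20),f,None,38),((*q,.125),f,None,38)])
E
```

```text
[0.5400093  0.18119481 0.16013968] 0.043870294376536355
t 17.8 q [0.18 0.33 1.45 0.02 1.89 1.61]
-0.09,0.02,-0.48,0,0,0,38,
-0.09,0.03,-0.48,0,0,0,38,
-0.22,0.47,0.13,0.07,0.82,0.2,38,
-0.22,0.48,0.11,0.07,0.82,0.2,38,
-0.22,0.48,0.09,0.07,0.82,0.2,38,
-0.22,0.49,0.06,0.07,0.82,0.2,38,
-0.14,0.81,0.08,0.03,0.4,0.26,38,
-0.12,0.81,0.07,0.03,0.4,0.26,38,
-0.11,0.81,0.07,0.03,0.4,0.26,38,
-0.09,0.82,0.06,0.03,0.4,0.26,38,
-0.06,0.81,0.05,0.03,0.4,0.26,38,
0,0,0.63,-0.01,0,0,38,
0,0,0.62,-0.01,0,0,38,
end [ 0.4839 -0.1841  0.1251] [[0.998, -0.07, 0.0], [-0.07, -0.998, -0.001], [0.001, 0.001, -1.0]]
```

Call:
jog_arm --commands '[-0.09,0.02,-0.48,0,0,0,38,-0.09,0.03,-0.48,0,0,0,38,-0.22,0.47,0.13,0.07,0.82,0.2,38,-0.22,0.48,0.11,0.07,0.82,0.2,38,-0.22,0.48,0.09,0.07,0.82,0.2,38,-0.22,0.49,0.06,0.07,0.82,0.2,38,-0.14,0.81,0.08,0.03,0.4,0.26,38,-0.12,0.81,0.07,0.03,0.4,0.26,38,-0.11,0.81,0.07,0.03,0.4,0.26,38,-0.09,0.82,0.06,0.03,0.4,0.26,38,-0.06,0.81,0.05,0.03,0.4,0.26,38,0,0,0,0,0,0,38,0,0,0.6,0,0,0,38,0,0,0.6,0,0,0,38,0,0,0,0,0,0,38,0,0,0,0,0,0,38]'

```text
t: 19.8
tool_pos: [0.4821, -0.184, 0.1272]
tool_rot: [3.14, -0.108, -0.006]
contact_force: [-0.3, -0.3, -2.3]
opening: 0.0441
grip_force: 31.0
```

```bash
python3 - <<'E'
from h import *
o=ctrl.get_obs(); p=o["tool_pos"]; print(p,o["opening"])
jarfit([.44,-.222,.075],[.53,-.14,.11],[.484,-.184])
d=eyes.get_image("scene"); cv2.imwrite("pics/c4.png",cv2.resize(d["image"][190:330,150:310],(640,560))[...,::-1])
plan([((.4836,-.1843,p[2]),fr(-.0705),None,38)])
E
```

```text
[ 0.48211899 -0.18400627  0.1272137 ] 0.04409975127297397
jar 253 [ 0.4827 -0.1852 -0.0194 -0.0073] res 0.0012081623534273209
t 19.9 q [-0.51 -0.14  1.94 -0.    1.35  1.13]
0.01,-0.01,0.02,0.01,0.02,0.01,38,
end [ 0.4834 -0.1841  0.1271] [[0.998, -0.07, 0.0], [-0.07, -0.998, -0.0], [0.0, 0.0, -1.0]]
```

View pics/c4.png

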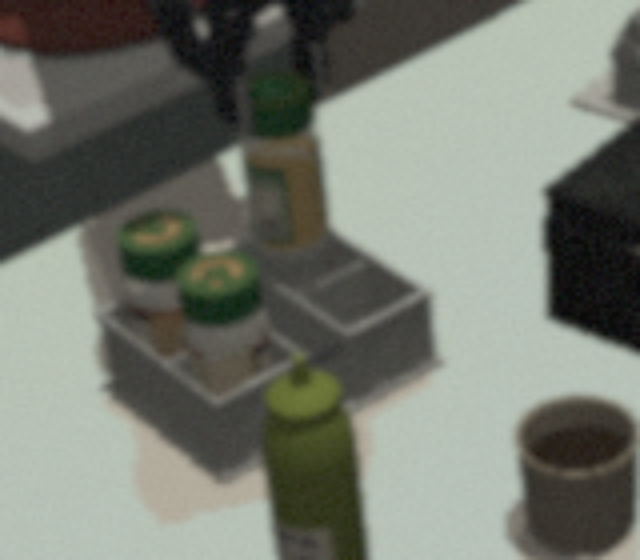

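Two jars stand in the near-left pockets at (158,240) and (220,290), and jar a hangs upright over pocket 1 at (285,160). It needs about 2 mm more in +x before lowering.

Call:
jog_arm --commands '[0.04,0,0,0,0.02,0,38,0,0,0.2,0,0,0,38,0,0,0.2,0,0,0,38,0,0,0.2,0,0,0,38,0,0,0.15,0,0,0,38,0,0,0.05,0,0,0,38,0,0,0,0,0,0,38,0,0,0,0,0,0,38]'

```text
t: 20.9
tool_pos: [0.4841, -0.1848, 0.0787]
tool_rot: [3.139, -0.11, -0.003]
contact_force: [0.9, -0.2, -0.8]
opening: 0.0439
grip_force: 31.1
```

Call:
jog_arm --commands '[0,0,0.03,0,0,0,38,0,0,0.03,0,0,0,38,0,0,0,0,0,0,38]'

```text
t: 21.28
tool_pos: [0.4836, -0.1845, 0.0743]
tool_rot: [-3.14, 0.11, 0.005]
contact_force: [-0.1, 0.6, -1.3]
opening: 0.0438
grip_force: 31.1
```

Call:
jog_arm --commands '[0,0,0.02,0,0,0,38,0,0,0.015,0,0,0,38,0,0,0,0,0,0,38]'

```text
t: 21.65
tool_pos: [0.4841, -0.1847, 0.0729]
tool_rot: [3.14, -0.11, -0.003]
contact_force: [0.7, 0.1, 1.2]
opening: 0.0438
grip_force: 31.3
```

Call:
jog_arm --commands '[0,0,0.01,0,0,0,38,0,0,0,0,0,0,60,0,0,0,0,0,0,60,0,0,0,0,0,0,60,0,0,-0.4,0,0,0,60,0,0,-0.8,0,0,0,60,0,0,-0.8,0,0,0,60,0,0,0,0,0,0,60]'

```text
t: 22.65
tool_pos: [0.4866, -0.1861, 0.1973]
tool_rot: [3.135, -0.11, 0.009]
contact_force: [0.6, 1.0, -0.0]
opening: 0.0598
grip_force: 0.0
```

```bash
python3 - <<'E'
from h import *
o=ctrl.get_obs(); print(o["tool_pos"])
jarfit([.44,-.222,.06],[.53,-.14,.105],[.484,-.184])
T=np.array([.5032,.2642,.120]); f=fr(.145,.535); a=-f.as_matrix()[:,2]
# re-measure jar b top from the scene picture
q=cloud(eyes.get_image("scene")).reshape(-1,3); q=q[((q>[.42,.228,.1])&(q<[.55,.30,.14])).all(1)]
def sd(p):
    d=q-p; h=d@a; rr=np.linalg.norm(d-h[:,None]*a,axis=1)-.0228
    return np.where((h>0)&(rr>0),np.hypot(h,rr),np.maximum(h,rr))
s=least_squares(sd,T,loss="soft_l1",f_scale=.002); print("b top",s.x,np.median(abs(sd(s.x))))
tcp=T-.0427*a; np.save("b.npy",np.r_[tcp,a]); print(tcp)
plan([(tcp+.10*a,f,None,64)])
E
```

```text
[ 0.48663926 -0.18606037  0.19730591]
jar 312 [ 0.4849 -0.1852 -0.0019  0.0099] res 0.0011612433751945622
b top [0.50391849 0.2642339  0.12029242] 0.0013828364212566287
[0.48165825 0.26105437 0.08326653]
t 22.75 q [-0.51 -0.19  1.88 -0.    1.46  1.13]
0.03,-0.84,0.04,-0.06,-0.59,-0.23,64,
0.05,-0.84,0.03,-0.06,-0.59,-0.23,64,
0.07,-0.84,0.03,-0.06,-0.59,-0.23,64,
0.09,-0.84,0.02,-0.06,-0.59,-0.23,64,
0.11,-0.84,0,-0.06,-0.59,-0.23,64,
0.14,-0.84,-0.01,-0.06,-0.59,-0.23,64,
0.15,-0.83,-0.02,-0.06,-0.59,-0.23,64,
0.17,-0.83,-0.04,-0.06,-0.59,-0.23,64,
0.19,-0.82,-0.05,-0.06,-0.59,-0.23,64,
end [0.5323 0.2686 0.1694] [[0.852, 0.141, -0.505], [0.122, -0.99, -0.07], [-0.51, -0.002, -0.86]]
```

Call:
jog_arm --commands '[0.03,-0.84,0.04,-0.06,-0.59,-0.23,64,0.05,-0.84,0.03,-0.06,-0.59,-0.23,64,0.07,-0.84,0.03,-0.06,-0.59,-0.23,64,0.09,-0.84,0.02,-0.06,-0.59,-0.23,64,0.11,-0.84,0,-0.06,-0.59,-0.23,64,0.14,-0.84,-0.01,-0.06,-0.59,-0.23,64,0.15,-0.83,-0.02,-0.06,-0.59,-0.23,64,0.17,-0.83,-0.04,-0.06,-0.59,-0.23,64,0.19,-0.82,-0.05,-0.06,-0.59,-0.23,64,0,0,0,0,0,0,64,0,0,0,0,0,0,64,0,0,0,0,0,0,64]'

```text
t: 24.25
tool_pos: [0.532, 0.2676, 0.1692]
tool_rot: [2.989, 0.211, -0.821]
contact_force: [-0.6, -0.2, 0.4]
opening: 0.064
grip_force: 0.0
```

```bash
python3 - <<'E'
from h import *
o=ctrl.get_obs(); print(o["tool_pos"],np.round(R.from_rotvec(o["tool_rot"]).as_matrix(),3).tolist())
A=np.load("b.npy"); plan([(A[:3],fr(.145,.535),4,64)])
E
```

```text
[0.53198809 0.2675556  0.16920673] [[0.851, 0.14, -0.506], [0.121, -0.99, -0.069], [-0.511, -0.003, -0.86]]
t 24.25 q [0.3  0.38 1.38 0.09 1.92 1.74]
0,0,0.42,-0.01,0,-0.01,64,
0,0,0.41,-0.01,0,-0.01,64,
0,0,0.42,-0.01,0,-0.01,64,
0,-0.01,0.41,-0.01,0,-0.01,64,
end [0.4815 0.2611 0.0836] [[0.851, 0.145, -0.505], [0.125, -0.989, -0.073], [-0.511, -0.001, -0.86]]
```

Call:
jog_arm --commands '[0,0,0.42,-0.01,0,-0.01,64,0,0,0.41,-0.01,0,-0.01,64,0,0,0.42,-0.01,0,-0.01,64,0,-0.01,0.38,-0.01,0,-0.01,64,0,0,0,0,0,0,64,0,0,0,0,0,0,64,0,0,0,0,0,0,64]'

```text
t: 25.12
tool_pos: [0.4841, 0.2624, 0.0867]
tool_rot: [2.988, 0.22, -0.815]
contact_force: [0.4, -0.6, 0.1]
opening: 0.0641
grip_force: 0.0
```

Call:
jog_arm --commands '[0,0,0,0,0,0,38,0,0,0,0,0,0,38,0,0,0,0,0,0,38,0,0,0,0,0,0,38]' --newtons 30

```text
t: 25.62
tool_pos: [0.4835, 0.2625, 0.0862]
tool_rot: [2.987, 0.22, -0.817]
contact_force: [2.8, -0.5, 5.3]
opening: 0.0438
grip_force: 30.7
```

Call:
jog_arm --commands '[0,0,-0.1,0,0,0,38,0,0,-0.2,0,0,0,38,0,0,-0.3,0,0,0,38,0,0,-0.4,0,0,0,38,0,0,-0.4,0,0,0,38,0,0,0,0,0,0,38]'

```text
t: 26.38
tool_pos: [0.5275, 0.269, 0.1602]
tool_rot: [2.99, 0.22, -0.811]
contact_force: [-0.9, -0.2, -1.0]
opening: 0.0438
grip_force: 30.7
```

```bash
python3 - <<'E'
from h import *
o=ctrl.get_obs(); p=o["tool_pos"]; print(p,o["opening"])
f=fr(-.0705); q=(.5425,-.1884)
plan([(p+[.02,0,.055],None,None,38),((.52,.09,.215),R.from_euler("z",.06)*R.from_euler("y",.2)*R.from_euler("x",np.pi),None,38),((*q,.20),f,None,38)])
E
```

```text
[0.5274691  0.26899057 0.16015778] 0.04378584254972128
t 26.38 q [0.3  0.37 1.4  0.09 1.89 1.73]
-0.09,0.02,-0.48,0,0,0,38,
-0.09,0.03,-0.48,0,0,0,38,
-0.19,0.72,0.11,0.07,0.82,0.21,38,
-0.19,0.72,0.09,0.07,0.82,0.21,38,
-0.18,0.73,0.07,0.07,0.82,0.21,38,
-0.16,0.74,0.06,0.07,0.82,0.21,38,
0.03,0.78,0.04,0.02,0.34,0.21,38,
0.04,0.77,0.04,0.02,0.34,0.21,38,
0.05,0.77,0.04,0.02,0.34,0.21,38,
0.07,0.77,0.04,0.02,0.34,0.21,38,
0.09,0.77,0.04,0.02,0.34,0.21,38,
0.1,0.78,0.03,0.02,0.34,0.21,38,
end [ 0.5426 -0.1887  0.2001] [[0.998, -0.068, 0.003], [-0.068, -0.998, -0.002], [0.003, 0.002, -1.0]]
```

Call:
jog_arm --commands '[-0.09,0.02,-0.48,0,0,0,38,-0.09,0.03,-0.48,0,0,0,38,-0.19,0.72,0.11,0.07,0.82,0.21,38,-0.19,0.72,0.09,0.07,0.82,0.21,38,-0.18,0.73,0.07,0.07,0.82,0.21,38,-0.16,0.74,0.06,0.07,0.82,0.21,38,0.03,0.78,0.04,0.02,0.34,0.21,38,0.04,0.77,0.04,0.02,0.34,0.21,38,0.05,0.77,0.04,0.02,0.34,0.21,38,0.07,0.77,0.04,0.02,0.34,0.21,38,0.09,0.77,0.04,0.02,0.34,0.21,38,0.1,0.78,0.03,0.02,0.34,0.21,38,0,0,0,0,0,0,38,0,0,0.6,0,0,0,38,0,0,0.58,0,0,0,38,0,0,0,0,0,0,38,0,0,0,0,0,0,38]'

```text
t: 28.5
tool_pos: [0.541, -0.1889, 0.1284]
tool_rot: [3.136, -0.105, -0.003]
contact_force: [-0.5, -0.4, -1.5]
opening: 0.044
grip_force: 31.1
```

```bash
python3 - <<'E'
from h import *
o=ctrl.get_obs(); p=o["tool_pos"]; print(p,o["opening"])
jarfit([.515,-.225,.075],[.60,-.14,.11],[.5425,-.1884])
plan([((.5425,-.1884,p[2]),fr(-.0705),None,38)])
E
```

```text
[ 0.54097386 -0.18890558  0.12840633] 0.04396099137335461
jar 260 [ 0.5416 -0.1905 -0.0276 -0.0013] res 0.001202068978304079
t 28.55 q [-0.46 -0.01  1.81 -0.    1.34  1.18]
0.01,-0.02,0.01,0.05,0,0.04,38,
end [ 0.5422 -0.1882  0.1287] [[0.997, -0.071, 0.0], [-0.071, -0.997, -0.0], [0.0, 0.0, -1.0]]
```

Call:
jog_arm --commands '[0.03,-0.02,0,0.05,0,0.04,38,0,0,0.2,0,0,0,38,0,0,0.2,0,0,0,38,0,0,0.2,0,0,0,38,0,0,0.15,0,0,0,38,0,0,0.1,0,0,0,38,0,0,0,0,0,0,38,0,0,0,0,0,0,38]'

```text
t: 29.55
tool_pos: [0.5426, -0.1884, 0.0768]
tool_rot: [-3.139, 0.112, 0.003]
contact_force: [-0.9, 0.4, -0.3]
opening: 0.0436
grip_force: 31.1
```

Call:
jog_arm --commands '[0,0,0.02,0,0,0,38,0,0,0,0,0,0,38]'

```text
t: 29.8
tool_pos: [0.5424, -0.1883, 0.0754]
tool_rot: [-3.139, 0.112, 0.003]
contact_force: [0.4, 0.9, -2.8]
opening: 0.0436
grip_force: 31.1
```

Call:
jog_arm --commands '[0,0,0.02,0,0,0,38,0,0,0.02,0,0,0,38,0,0,0,0,0,0,38]'

```text
t: 30.18
tool_pos: [0.5424, -0.1883, 0.073]
tool_rot: [-3.139, 0.112, 0.003]
contact_force: [0.5, -0.0, 0.1]
opening: 0.0439
grip_force: 31.3
```

At the floor, to the height where jar a touched. One more small step, then release and back off.

Call:
jog_arm --commands '[0,0,0.015,0,0,0,38,0,0,0,0,0,0,38,0,0,0,0,0,0,60,0,0,0,0,0,0,60,0,0,0,0,0,0,60,0,0,-0.4,0,0,0,60,0,0,-0.8,0,0,0,60,0,0,-0.8,0,0,0,60,0,-0.8,-0.3,0,0,0,60,0,-0.8,-0.3,0,0,0,60,0,-0.8,0,0,0,0,60,0,-0.8,0,0,0,0,60,0,0,0,0,0,0,60,0,0,0,0,0,0,60]'

```text
t: 31.92
tool_pos: [0.5562, 0.0028, 0.2278]
tool_rot: [-3.139, 0.112, 0.004]
contact_force: [-0.6, -0.2, 0.4]
opening: 0.0599
grip_force: 0.0
```

```bash
python3 - <<'E'
from h import *
o=ctrl.get_obs(); print(o["t"],o["tool_pos"])
# scene-frame pockets 1..4: (.4859,-.1848) (.4796,-.2747) (.5447,-.189) (.5383,-.2788)
for x,y in [(.4859,-.1848),(.4796,-.2747),(.5447,-.189),(.5383,-.2788)]:
    jarfit([x-.024,y-.03,.07],[x+.026,y+.03,.106],[x,y])
d=eyes.get_image("top"); P=cloud(d); q=P.reshape(-1,3)
for x,y in [(.483,-.184),(.477,-.274),(.542,-.188),(.536,-.278)]:
    k=q[((q>[x-.028,y-.035,.1])&(q<[x+.028,y+.035,.125])).all(1)]; print("top",np.round(k[:,2].mean(),4),cv2.minEnclosingCircle(k[:,:2].astype(np.float32)*1000))
s=eyes.get_image("scene")
cv2.imwrite("pics/c5.png",np.hstack([cv2.resize(d["image"][150:330,300:500],(400,360)),cv2.resize(s["image"][180:330,150:317],(400,360))])[...,::-1])
E
```

```text
31.925 [0.556181   0.00279211 0.22777858]
jar 193 [ 0.4848 -0.185  -0.0216  0.0093] res 0.0013419053882817895
jar 192 [ 0.4773 -0.2735 -0.0455  0.0061] res 0.0011505351250760913
jar 252 [ 0.5433 -0.1889 -0.0113  0.0178] res 0.001128932075771475
jar 281 [ 5.371e-01 -2.779e-01 -4.000e-04 -1.130e-02] res 0.0010181333966837423
top 0.1118 ((483.5284729003906, -185.5301513671875), 22.73898696899414)
top 0.1119 ((476.1807556152344, -274.3733215332031), 23.175710678100586)
top 0.1119 ((542.1780395507812, -189.59609985351562), 23.11530113220215)
top 0.112 ((535.8743286132812, -278.4919738769531), 23.180377960205078)
```

View pics/c5.png

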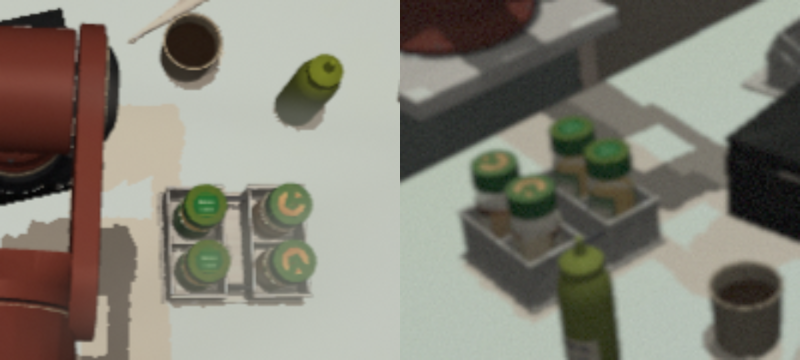

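All four jars stand upright in their own pockets: caps at (205,205), (288,208), (205,265) and (293,265) in the top crop. All cap tops are at 0.112 m, which puts the jars on the pocket floors, and the arm is clear.

```bash
python3 -c "
from station import job
print(job.finish_job())"
```

```text
the job is handed in; nothing more can be done
None
```

The job is handed in at about 32 s: all four jars stand upright on the floors of their own caddy pockets, within about 3 mm of centre by camera, released, and the arm is clear; I don't have the judge's verdict.

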